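Snap the second flue cap onto the model house and hold it down

TASK

The blue half-built model house has two flue stubs on its attic floor, and one of them already wears its cap. Take the loose knobbed cap out of the teal tray, push it straight down onto the bare stub until it clicks, and keep pushing after the click until it sits fully down on its springy seal. Finish while still holding it pressed fully down with the gripper, and leave all the other things where they are.

Things in the scene. Friction and masses are not known exactly. Their poses are not given: they have to be found in the camera images.
- cap_mid (a point): The loose cap: light grey plastic, about 40 g, standing mouth down in the tray, 68 mm tall in all. Skirt 44 mm across and 36 mm high, flat on top; on its middle a round knob 18 mm across and 32 mm high. The point is on its axis half-way up: 34 mm above the mouth's edge, 34 mm below the knob's top (so 2 mm below the skirt's top); z is its axis, up to the knob. Round: any yaw will do.
- fitted_mid (a point): The cap already fitted, fixed on one of the two stubs: same size and shape as the loose cap, the point likewise half-way up its axis. It cannot be taken off; the stub below it is taken, the other one is bare.
- stub_a_foot (a point): One flue stub: a grey round post 26 mm across, 33 mm tall, coned top (12 mm across at the tip, full width 8 mm lower). Point on its axis at the attic floor, 100 mm above the counter, z up. Two white spring catches lean out of its sides to 17.5 mm from the axis. The cap's lip meets them with the mouth's edge 20 mm above this point, pushes them in with about 5 to 8 N; at about 12 mm they click out over the lip and the force drops.
- stub_b_foot (a point): The other flue stub, the same in all respects, 120 mm from the first along the house's y (stub a lies towards the house's -y).
- seal_a (a joint): Spring seal round stub a, a black disc whose top lies 9.5 mm above the stub's point; the cap's mouth edge meets it 2 mm after the click. Value: how far it is pressed down, 0 free, 0.005 m at its hard stop. It pushes back with 2 N at first and 10 N fully down; then the mouth's edge is 4.5 mm and cap_mid 38.5 mm above the stub's point. Let go, a clicked cap rises 4 to 5 mm.
- seal_b (a joint): The same for the seal round stub b.
- house: The blue model house, fixed to the counter, 190 (x) by 280 (y) by 100 mm high to its flat attic floor; origin at the middle of its underside. A low wall course stands along the edge of the attic floor, mostly on the house's +x side, at most 28 mm above the attic floor.
- tray: The teal silicone tray, fixed, 200 (x) by 150 (y) mm, rim 14 mm high, floor 5 mm thick; origin at the middle of its underside.
- separator: Grey plastic prying tool 125 mm long, lying on the counter; a bystander.
- tub: Clear open plastic tub, 64 mm across, 45 mm high; a bystander.
- pot: White ceramic pot with a wooden lid, 120 mm across, 127 mm high with its knob; a bystander.
- glue: White craft glue bottle, 40 mm across, 110 mm high; a bystander.
- collar: Small grey ring lying in the tray, 28 mm across, 12 mm high; a bystander.
- ridge: Blue roof ridge strip lying in the tray, 70 by 12 mm, 13 mm high; a bystander.
- cap: The same loose cap; this origin is the middle of its mouth's edge (its underside), 34 mm below cap_mid. The mouth is a hole 29 mm across with a lip 2.5 mm thick; behind the lip the bore is 37 mm across, and 32 mm deep from the mouth's edge.
Mind the look-alikes: they are no part of the job. Leave any brown or orange look-alike of the cap alone.

How it is judged:
By the outcome, as a careful person would: the job done as asked, in the order asked, and still so for the second after the job is handed in, while the arm keeps its last pose, push and grip.
It also fails if it takes over 45 s, if anything falls off the work surface, if the arm or the gripper's body presses on something with over 40 N, if the wrist force passes 120 N, or if a joint passes its speed limit or range.

ROBOT

A 7-joint arm with a two-finger parallel gripper is mounted at the origin on the work surface. World frame = base frame: x ahead of the robot, y to its left, z up, the work surface at z = 0. Lengths are in mm, angles in rad, forces in N, time in s.
With the tool pointing down it reaches from about 350 to 775 mm from the base axis. Payload 3.1 kg.
Tool frame: the origin (TCP) lies at the centre of the arm's flange, where the gripper is bolted on; the fingertips stand 173 mm ahead of it and the grasp point (between the pads) lies 155 mm ahead of it; z points along the fingers, x is the direction in which the jaws open and shut, and the axes are right-handed (so a half turn about z gives the same grasp; the last joint's range is limited). The gripper opens to 85 mm and grips with 20 to 120 N. Pads are 22 mm wide; open, the fingers measure 114 mm over their backs; the gripper's body (76 mm by 85 mm) begins 54 mm behind the grasp point. The pads swing forward as they close: fully open they stand 13 mm farther back than shut.
Start: joints at [-1.29, 0.311, 0.014, 1.512, -0.004, 1.319, -0.027], TCP at [174.441, 521.616, 404.704] pointing down, gripper open.
Joint ranges: [-2.7, 2.7], [-0.3, 1.91], [-1.27, 1.3], [0.12, 2.57], [-1.44, 4.58], [0.2, 2.03], [-3.05, 3.05]. Speed limits (rad/s): [2.79, 2.79, 3.14, 3.14, 3.14, 3.14, 3.14].

INTERFACE

Orientations are given as a unit quaternion [w, x, y, z].
In Python, from rig import manip gives the robot as it stands.
- The arm moves only by the shell command python3 -m jog 'ROWS' [OPENING] [FORCE]. ROWS is JSON, a list of rows, each a list of 2 entries, a list of its own where there are three numbers: the shift along the tool's x, y, z in m, then the turn, a rotation vector about the tool's x, y, z in rad. A call has 1 to 12 rows; each row is the pose to reach, as a shift and turn from the pose commanded when the call began, along the tool's axes at that moment; what a row does not reach only later rows make up. A row lasts 1/8 s, in which the tool goes at most 62.5 mm and 10.7 degrees, less where a joint would pass 70% of its speed; a pose out of reach is approached as far as the arm can. A call with a gripper value outside its range is refused whole. OPENING is the opening, from -1 (shut) to 1 (fully open), so that 0 is half open, set as the call begins (- or left out, the last holds). The fingers move at their own pace and stop on an object; FORCE is the grip in N (left out, the last holds). Time passes only in rows, so rows that repeat a pose let the fingers close. It gives the time, the measured TCP pose, the force and the opening at its end, in the units of the state.
- manip.observe(): the state, without advancing time (a new reading comes with each control period).
- manip.get_image(name): name is "scene" or "top" or "wrist"; returns a dict with "pixels" (384x512x3 uint8, red, green, blue), "mtx" (3x3 intrinsics, pixels), "camera_from_world" (4x4, takes a point from world to camera coordinates); the wrist camera has in their place "T_tool_cam" (4x4, takes a point from camera to tool coordinates, whose origin is the TCP and whose axes are the tool frame's). Camera axes: x right, y up, looking along -z (the intrinsics and any distortion apply to the point x, -y, -z); pixel columns grow to the right and rows downward; lengths in mm; the calibration is good to about 2 mm. A picture is of the moment at which its call begins: read the wrist's pose just before it. There is no depth.
- manip.finish_job(): hands the job in, once; it reports no verdict.
The state is a dict: "time_s": time; "joint_positions": joint angles; "joint_vel": joint speeds; "tau": joint torques, N m; "eef_pos": TCP position; "eef_rot": TCP orientation; "contact_force": force on the tool from outside, world axes, zero at the start; "torque": the same for the moment, N m; "opening": finger opening in mm.
Only numpy, scipy, OpenCV 4.12 (cv2) and the standard library are available. Lean on these libraries where they do the work, as an engineer would, in place of code of your own. Each camera call takes 0.05 s, during which the arm holds its last target.

## Working session

There is one attempt and no reset: what is moved stays moved. The work goes in short steps, Python scripts to look and compute and a shell command to move; the robot and the scene stay as the last step left them, time stands still between calls to the robot, and variables do not carry over. Pictures are saved under pics/ and viewed, and the job is handed in when it is done.

```bash
mkdir -p pics; ls; python3 - <<'E'
from rig import manip
import cv2
s=manip.observe()
print({k:s[k] for k in('time_s','eef_pos','eef_rot','contact_force','opening')})
for n in('scene','top','wrist'):
    d=manip.get_image(n); cv2.imwrite(f'pics/{n}0.png',d['pixels'][:,:,::-1])
    print(n,d['mtx'],d.get('camera_from_world',d.get('T_tool_cam')),[k for k in d])
E
```

```text
pics
{'time_s': 0.0, 'eef_pos': array([174.37986605, 521.28367619, 403.6135823 ]), 'eef_rot': array([ 7.37982075e-04,  8.11551729e-01,  5.84279396e-01, -9.13024641e-04]), 'contact_force': array([-0.29356916, -0.5788992 , -0.16108802]), 'opening': 85.40856887623006}
scene [[433.05325545   0.         254.50018702]
 [  0.         433.05325545 190.72936727]
 [  0.           0.           1.        ]] [[-4.78667969e-01  8.77843576e-01  1.63594809e-02  2.33437037e+02]
 [-7.02301681e-01 -3.93998389e-01  5.92906078e-01  3.62815266e+02]
 [ 5.26924401e-01  2.72315857e-01  8.05105428e-01 -1.59944297e+03]
 [ 0.00000000e+00  0.00000000e+00  0.00000000e+00  1.00000000e+00]] ['pixels', 'mtx', 'camera_from_world']
top [[375.06121447   0.         248.38148194]
 [  0.         375.06121447 195.55783425]
 [  0.           0.           1.        ]] [[ 4.15427425e-03 -9.99694360e-01 -2.43706667e-02  7.38876645e+01]
 [ 9.98587899e-01  2.85647569e-03  5.30475991e-02 -5.42683325e+02]
 [-5.29617713e-02 -2.45566272e-02  9.98294557e-01 -1.17030952e+03]
 [ 0.00000000e+00  0.00000000e+00  0.00000000e+00  1.00000000e+00]] ['pixels', 'mtx', 'camera_from_world']
wrist [[302.03436301   0.         255.93471446]
 [  0.         302.03436301 186.68605852]
 [  0.           0.           1.        ]] [[ 9.99999815e-01 -3.93279528e-04  4.63782535e-04 -1.14956754e+00]
 [-2.26065571e-04 -9.48475058e-01 -3.16851720e-01 -8.29011161e+01]
 [ 5.64497462e-04  3.16851556e-01 -9.48474972e-01  3.09259254e+01]
 [ 0.00000000e+00  0.00000000e+00  0.00000000e+00  1.00000000e+00]] ['pixels', 'mtx', 'T_tool_cam']
```

View pics/scene0.png

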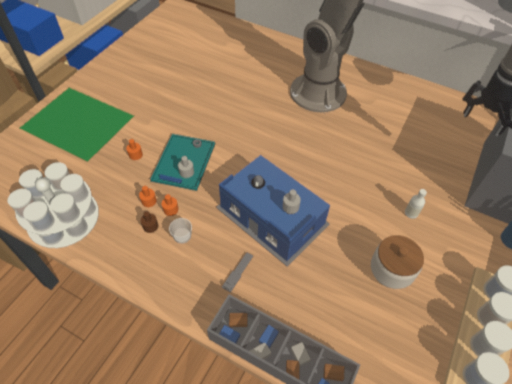

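View pics/top0.png

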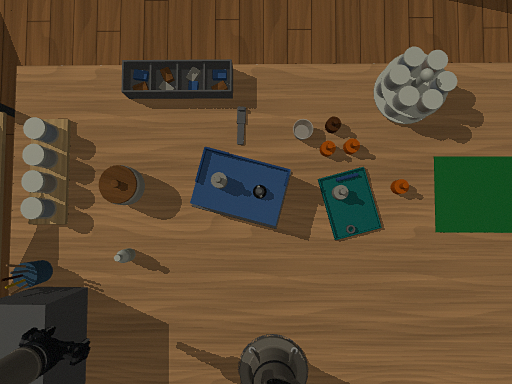

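View pics/wrist0.png

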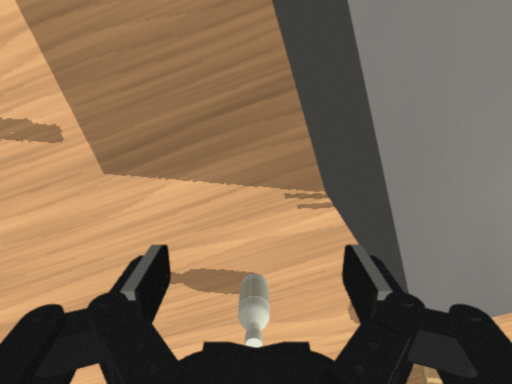

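The scene view shows the house at about (273,205). The tray is at (183,162) with the grey cap at (186,167). In the top view the cap is at (341,191), the bare stub at (260,191) and the fitted cap at (219,180). Next I'll enlarge these areas.

```bash
python3 - <<'E'
import cv2
a=cv2.imread('pics/top0.png')[140:245,185:390]; cv2.imwrite('pics/top0c.png',cv2.resize(a,None,fx=3.8,fy=3.8,interpolation=cv2.INTER_CUBIC))
a=cv2.imread('pics/scene0.png')[130:265,145:335]; cv2.imwrite('pics/scene0c.png',cv2.resize(a,None,fx=4,fy=4,interpolation=cv2.INTER_CUBIC))
E
```

```text
(no output)
```

View pics/top0c.png

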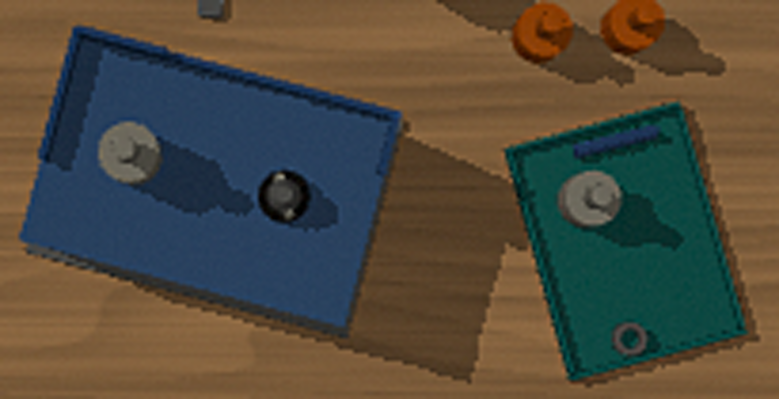

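View pics/scene0c.png

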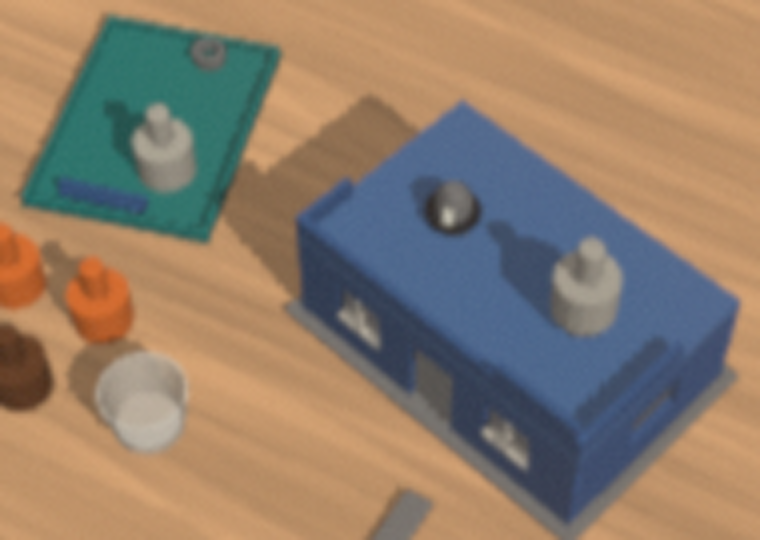

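```bash
cat > h.py <<'E'
import numpy as np
C={'scene':(np.array([[433.05325545,0,254.50018702],[0,433.05325545,190.72936727],[0,0,1]]),np.array([[-4.78667969e-01,8.77843576e-01,1.63594809e-02,2.33437037e+02],[-7.02301681e-01,-3.93998389e-01,5.92906078e-01,3.62815266e+02],[5.26924401e-01,2.72315857e-01,8.05105428e-01,-1.59944297e+03]])),
'top':(np.array([[375.06121447,0,248.38148194],[0,375.06121447,195.55783425],[0,0,1]]),np.array([[4.15427425e-03,-9.99694360e-01,-2.43706667e-02,7.38876645e+01],[9.98587899e-01,2.85647569e-03,5.30475991e-02,-5.42683325e+02],[-5.29617713e-02,-2.45566272e-02,9.98294557e-01,-1.17030952e+03]]))}
def bp(K,R,c,u,v,z):
    d=R@np.array([(u-K[0,2])/K[0,0],-(v-K[1,2])/K[1,1],-1]); return c+d*(z-c[2])/d[2]
def fix(n,u,v,z):
    K,M=C[n]; R=M[:,:3].T; return bp(K,R,-R@M[:,3],u,v,z)
def wrist(pos,q,K,T,u,v,z):
    from scipy.spatial.transform import Rotation as Ro
    W=Ro.from_quat([q[1],q[2],q[3],q[0]]).as_matrix()
    return bp(K,W@T[:3,:3],W@T[:3,3]+pos,u,v,z)
E
python3 - <<'E'
from h import *
t=lambda U,V,z:fix('top',(U+.5)/3.8-.5+185,(V+.5)/3.8-.5+140,z)[:2].round(1)
s=lambda U,V,z:fix('scene',(U+.5)/4-.5+145,(V+.5)/4-.5+130,z)[:2].round(1)
print('cap top',t(601,195,73),t(590,199,36),'scene',s(158,111,73),s(164,182,12))
print('stub',t(286,191,133),t(284,196,109.5),s(455,187,133),s(452,208,109.5))
print('fit',t(125,149,172),t(130,153,138),s(593,246,172))
for z,c in((100,[(400,113),(348,334),(20,240),(75,30)]),): print([t(*p,z) for p in c])
print('tray',[t(*p,14) for p in [(505,150),(678,104),(748,333),(571,381)]])
E
```

```text
cap top [ 554. -208.] [ 553.1 -207.4] scene [ 551.8 -208.3] [ 569.5 -199.1]
stub [552.4  40.2] [550.2  41.6] [548.6  42.9] [549.5  41.6]
fit [580.  157.1] [580.3 157. ] [575.2 157.1]
[array([615.3, -48. ]), array([444.8,  -7.9]), array([516.1, 245.8]), array([680.1, 204.8])]
tray [array([ 595.1, -142.4]), array([ 633.7, -285.6]), array([ 444.5, -340.4]), array([ 404.4, -195.4])]
```

```bash
cat >> h.py <<'E'
def rel(p):
    from rig import manip
    from scipy.spatial.transform import Rotation as Ro
    s=manip.observe(); q=s['eef_rot']; W=Ro.from_quat([q[1],q[2],q[3],q[0]])
    x=W.as_matrix()[:,0]
    return s['eef_pos'].round(1),(W.inv().apply(np.array(p)-s['eef_pos'])/1000).round(4),'yaw',np.degrees(np.arctan2(x[1],x[0])).round(2),'axis',W.as_matrix()[:,2].round(4),s['contact_force'].round(2),s['opening']
E
python3 -c "
from h import *
print(rel([550,42,385]))"
```

```text
(array([174.4, 521.4, 403.9]), array([-0.3355,  0.5083,  0.0195]), 'yaw', np.float64(71.51), 'axis', array([-6.0e-04, -1.8e-03, -1.0e+00]), array([-0.37,  1.03, -0.36]), 85.23616959204715)
```

```bash
python3 -m jog '[[[-0.0335,0.0508,0.002],[0,0,0.117]],[[-0.067,0.1016,0.004],[0,0,0.234]],[[-0.1005,0.1524,0.006],[0,0,0.351]],[[-0.134,0.2032,0.008],[0,0,0.468]],[[-0.1675,0.254,0.01],[0,0,0.585]],[[-0.201,0.3048,0.012],[0,0,0.702]],[[-0.2345,0.3556,0.014],[0,0,0.819]],[[-0.268,0.4064,0.016],[0,0,0.936]],[[-0.3015,0.4572,0.018],[0,0,1.053]],[[-0.3355,0.508,0.0195],[0,0,1.17]],[[-0.3355,0.508,0.0195],[0,0,1.17]],[[-0.3355,0.508,0.0195],[0,0,1.17]]]' && python3 - <<'E'
from rig import manip
import cv2,numpy as np,pickle
s=manip.observe(); d=manip.get_image('wrist'); pickle.dump((s,d),open('w1.pkl','wb'))
print(s['time_s'],s['eef_pos'],s['eef_rot'],np.abs(s['joint_vel']).max(),s['contact_force'])
cv2.imwrite('pics/w1.png',cv2.resize(d['pixels'][:,:,::-1],None,fx=1.5,fy=1.5,interpolation=cv2.INTER_CUBIC))
E
```

```text
time_s: 1.65
eef_pos: [549.6, 42.8, 384.6]
eef_rot: [-0.0, 0.999, 0.039, -0.001]
contact_force: [0.5, 0.1, 0.6]
opening: 85.8
1.65 [549.59403838  42.76880083 384.59382327] [-3.93948385e-04  9.99232267e-01  3.91679819e-02 -7.67964164e-04] 0.031096387213562515 [0.52099012 0.13172329 0.60037947]
```

View pics/w1.png

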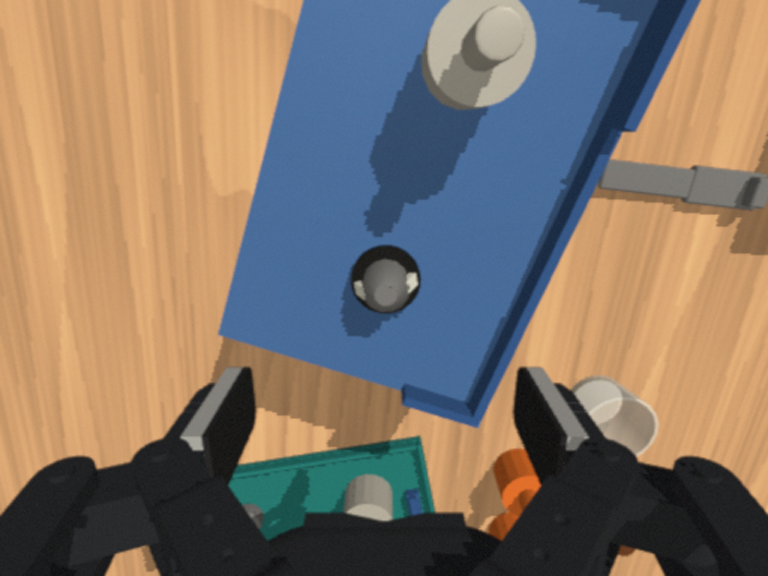

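The wrist view shows the bare stub at about (387,283), its seal disc centred near (386,279) and the fitted cap's knob at (500,34). I'll enlarge the stub and knob.

```bash
python3 - <<'E'
import pickle,cv2
s,d=pickle.load(open('w1.pkl','rb')); a=d['pixels'][:,:,::-1]
cv2.imwrite('pics/w1c.png',cv2.resize(a[155:220,225:290],None,fx=9,fy=9,interpolation=cv2.INTER_CUBIC))
cv2.imwrite('pics/w1d.png',cv2.resize(a[0:75,275:365],None,fx=8,fy=8,interpolation=cv2.INTER_CUBIC))
E
```

```text
(no output)
```

View pics/w1c.png

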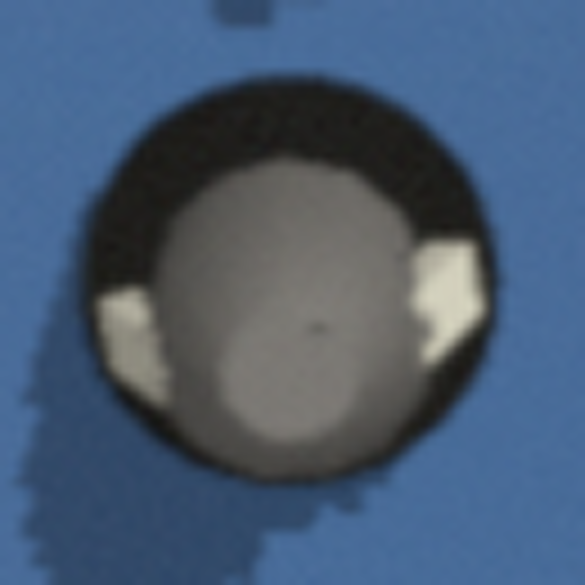

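View pics/w1d.png

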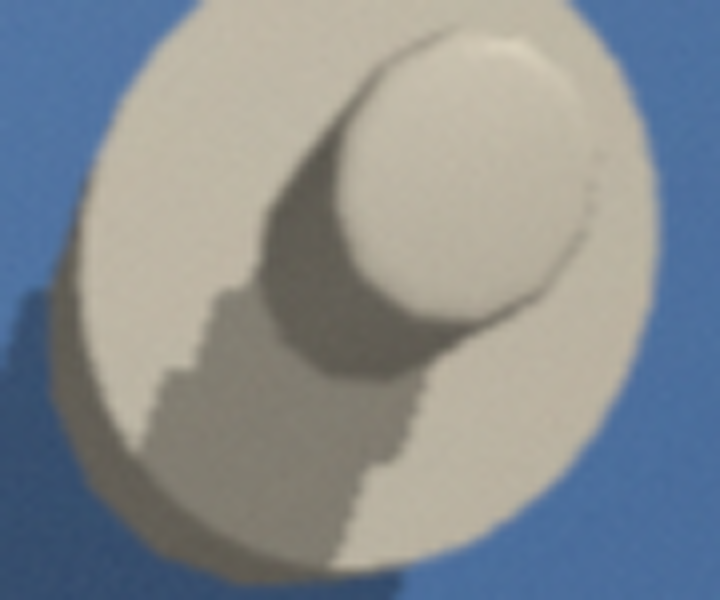

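```bash
python3 - <<'E'
import pickle
from h import *
s,d=pickle.load(open('w1.pkl','rb'))
w=lambda u,v,z:wrist(s['eef_pos'],s['eef_rot'],d['mtx'],d['T_tool_cam'],u,v,z).round(1)
print('tip',w((289.5)/9-.5+225,371.5/9-.5+155,133),'seal',w(290.5/9-.5+225,280.5/9-.5+155,109.5))
print('fit',w(465.5/8-.5+275,180.5/8-.5,172.5))
print(rel([553,-208,320]))
E
```

```text
tip [548.   42.5 133. ] seal [548.1  43.1 109.5]
fit [579.5 158.9 172.5]
(array([549.3,  43.8, 384.7]), array([-0.0165,  0.2514,  0.0644]), 'yaw', np.float64(4.61), 'axis', array([-0.0015,  0.0013, -1.    ]), array([ 0.03, -0.07, -0.02]), 85.2530597811401)
```

```bash
python3 -m jog '[[[-0.003,0.055,0.005],[0,0,0]],[[-0.007,0.11,0.015],[0,0,0]],[[-0.011,0.165,0.03],[0,0,0]],[[-0.014,0.215,0.045],[0,0,0]],[[-0.0165,0.2514,0.0644],[0,0,0]],[[-0.0165,0.2514,0.0644],[0,0,0]],[[-0.0165,0.2514,0.0644],[0,0,0]],[[-0.0165,0.2514,0.0644],[0,0,0]]]' 0 && python3 - <<'E'
from rig import manip
import cv2,numpy as np,pickle
s=manip.observe(); d=manip.get_image('wrist'); pickle.dump((s,d),open('w2.pkl','wb'))
print(s['time_s'],s['eef_pos'],s['eef_rot'],np.abs(s['joint_vel']).max(),s['contact_force'],s['opening'])
cv2.imwrite('pics/w2.png',cv2.resize(d['pixels'][:,:,::-1],None,fx=1.5,fy=1.5,interpolation=cv2.INTER_CUBIC))
E
```

```text
time_s: 2.7
eef_pos: [553.9, -206.9, 321.4]
eef_rot: [-0.001, 0.999, 0.041, 0.001]
contact_force: [0.4, -0.7, 0.6]
opening: 42.6
2.7 [ 553.94741794 -206.90593445  321.39839317] [-7.59400126e-04  9.99145996e-01  4.13044353e-02  8.03084863e-04] 0.008475788257059936 [ 0.35179996 -0.66338054  0.61880342] 42.58798848724585
```

View pics/w2.png

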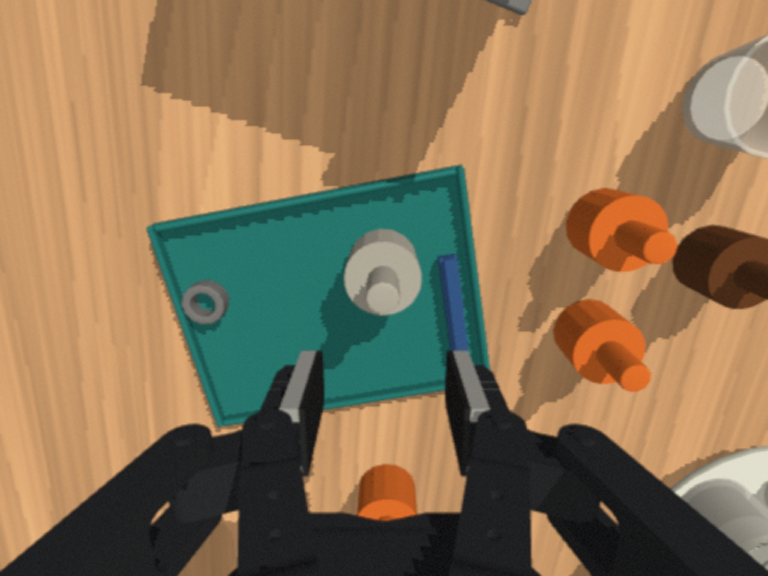

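The knob top is at about (384,298), the skirt top is centred near (382,275), and nothing stands close enough to obstruct the jaws.

```bash
python3 - <<'E'
import pickle
from h import *
import cv2
s,d=pickle.load(open('w2.pkl','rb'))
cv2.imwrite('pics/w2c.png',cv2.resize(d['pixels'][145:220,215:295,::-1],None,fx=8,fy=8,interpolation=cv2.INTER_CUBIC))
E
```

```text
(no output)
```

View pics/w2c.png

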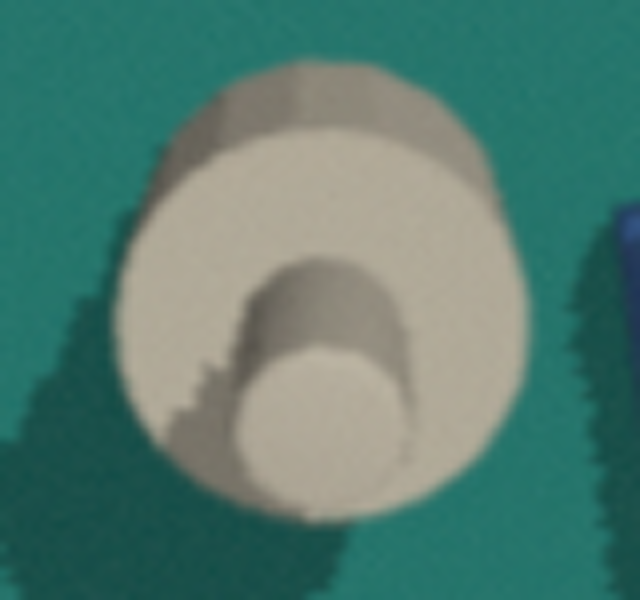

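```bash
python3 - <<'E'
import pickle
from h import *
s,d=pickle.load(open('w2.pkl','rb'))
w=lambda u,v,z:wrist(s['eef_pos'],s['eef_rot'],d['mtx'],d['T_tool_cam'],u,v,z).round(1)
print(w(322.5/8-.5+215,434.5/8-.5+145,73),w(323/8-.5+215,324.5/8-.5+145,41))
print(rel([553.2,-207.8,217]))
E
```

```text
[ 551.8 -208.4   73. ] [ 551.7 -207.7   41. ]
(array([ 553.8, -207.3,  321.4]), array([-0.0008,  0.0006,  0.1044]), 'yaw', np.float64(4.71), 'axis', array([ 0.0015,  0.0011, -1.    ]), array([0.36, 0.12, 0.12]), 42.70492463821741)
```

```bash
python3 -m jog '[[[-0.002,0.0007,0.03],[0,0,0]],[[-0.002,0.0007,0.06],[0,0,0]],[[-0.002,0.0007,0.085],[0,0,0]],[[-0.002,0.0007,0.1],[0,0,0]],[[-0.002,0.0007,0.104],[0,0,0]],[[-0.002,0.0007,0.104],[0,0,0]],[[-0.002,0.0007,0.104],[0,0,0]]]' 0 && python3 - <<'E'
from rig import manip
import cv2,numpy as np,pickle
s=manip.observe(); d=manip.get_image('wrist')
print(s['time_s'],s['eef_pos'],s['contact_force'],s['opening'])
cv2.imwrite('pics/w3.png',cv2.resize(d['pixels'][:,:,::-1],None,fx=1.5,fy=1.5,interpolation=cv2.INTER_CUBIC))
E
```

```text
time_s: 3.62
eef_pos: [551.5, -210.7, 218.0]
eef_rot: [0.0, 0.999, 0.039, 0.001]
contact_force: [0.5, -0.3, 0.1]
opening: 42.7
3.625 [ 551.54842757 -210.73417443  217.95605527] [ 0.51244732 -0.32716778  0.06579574] 42.741901504205686
```

View pics/w3.png

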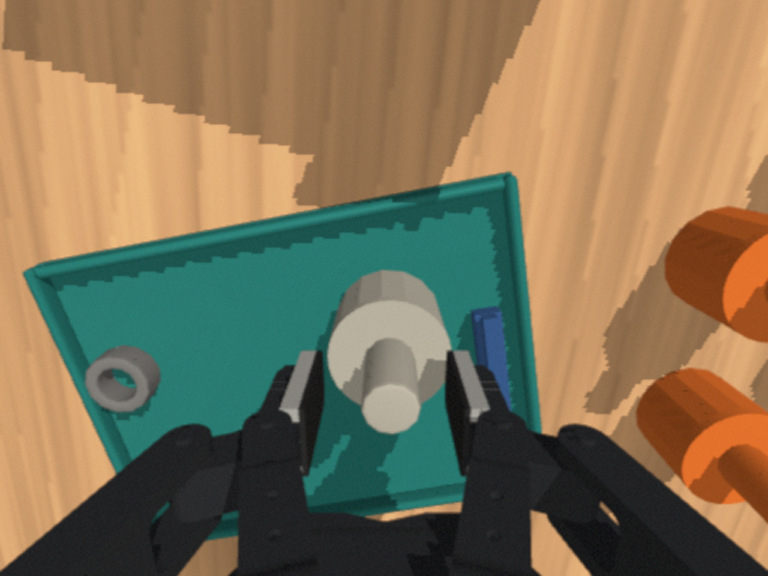

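The knob sits between the pads, its top at about (390,408). Next I'll check its offset in tool axes.

```bash
python3 - <<'E'
from h import *
import pickle
s,d=pickle.load(open('w2.pkl','rb'));T=d['T_tool_cam'];K=d['mtx']
for z in (145,):
  print(bp(K,T[:3,:3],T[:3,3],390/1.5-.17,408/1.5-.17,z), bp(K,T[:3,:3],T[:3,3],389/1.5-.17,356/1.5-.17,z+32))
print(rel([551.8,-208.1,217]))
E
```

```text
[-1.23247785e-01 -3.29301221e+00  1.45000000e+02] [-8.55681084e-02 -3.32025340e+00  1.77000000e+02]
(array([ 551.5, -210.7,  217.9]), array([ 0.0005, -0.0026,  0.0009]), 'yaw', np.float64(4.47), 'axis', array([ 2.e-03, -6.e-04, -1.e+00]), array([-0.58, -0.35, -0.05]), 43.06651680716512)
```

```bash
python3 -m jog '[[[0,-0.003,0],[0,0,0]],[[0,-0.003,0],[0,0,0]],[[0,-0.003,0],[0,0,0]]]' 0 && python3 -m jog '[[[0,0,0],[0,0,0]],[[0,0,0],[0,0,0]],[[0,0,0],[0,0,0]],[[0,0,0],[0,0,0]],[[0,0,0],[0,0,0]],[[0,0,0],[0,0,0]],[[0,0,0],[0,0,0]],[[0,0,0],[0,0,0]]]' -1 90 && python3 - <<'E'
from rig import manip
import cv2,numpy as np,pickle
s=manip.observe(); d=manip.get_image('wrist')
print(s['time_s'],s['eef_pos'],s['contact_force'],s['opening'])
cv2.imwrite('pics/w4.png',cv2.resize(d['pixels'][:,:,::-1],None,fx=1.5,fy=1.5,interpolation=cv2.INTER_CUBIC))
E
```

```text
time_s: 4.05
eef_pos: [550.8, -207.4, 216.9]
eef_rot: [-0.0, 0.999, 0.039, 0.0]
contact_force: [0.5, -0.6, 0.2]
opening: 42.8
time_s: 5.05
eef_pos: [550.8, -207.5, 216.8]
eef_rot: [0.0, 0.999, 0.039, 0.0]
contact_force: [-0.2, -0.3, -0.4]
opening: 15.5
5.05 [ 550.81530769 -207.47110262  216.81206086] [-0.15154611 -0.28350959 -0.39934585] 15.508539327588695
```

View pics/w4.png

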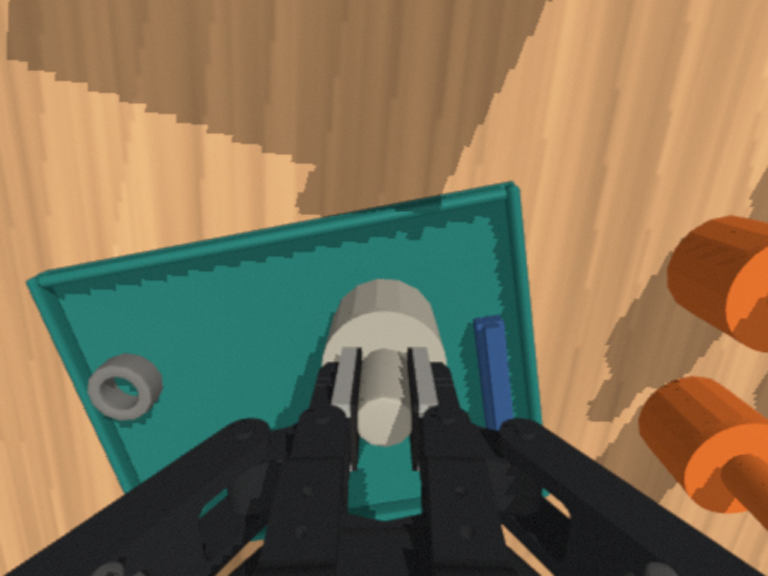

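```bash
python3 -m jog '[[[0,0,-0.02],[0,0,0]],[[0,0,-0.06],[0,0,0]],[[0,0,-0.11],[0,0,0]],[[0,0,-0.153],[0,0,0]],[[0,0,-0.153],[0,0,0]],[[0,0,-0.153],[0,0,0]]]' && python3 - <<'E'
from rig import manip
from h import *
import cv2,pickle
print(rel([548.2,42.8,370])); s=manip.observe(); d=manip.get_image('wrist')
pickle.dump((s,d),open('w5.pkl','wb'))
cv2.imwrite('pics/w5.png',cv2.resize(d['pixels'][:,:,::-1],None,fx=1.5,fy=1.5,interpolation=cv2.INTER_CUBIC))
E
```

```text
time_s: 5.85
eef_pos: [550.5, -207.2, 369.1]
eef_rot: [-0.0, 0.999, 0.039, -0.0]
contact_force: [-0.2, 0.7, -1.1]
opening: 15.7
(array([ 550.5, -207.2,  369.1]), array([ 0.0172, -0.2494, -0.0007]), 'yaw', np.float64(4.48), 'axis', array([-1.e-03,  8.e-04, -1.e+00]), array([-0.18,  0.65, -1.07]), 15.715880960236465)
```

View pics/w5.png

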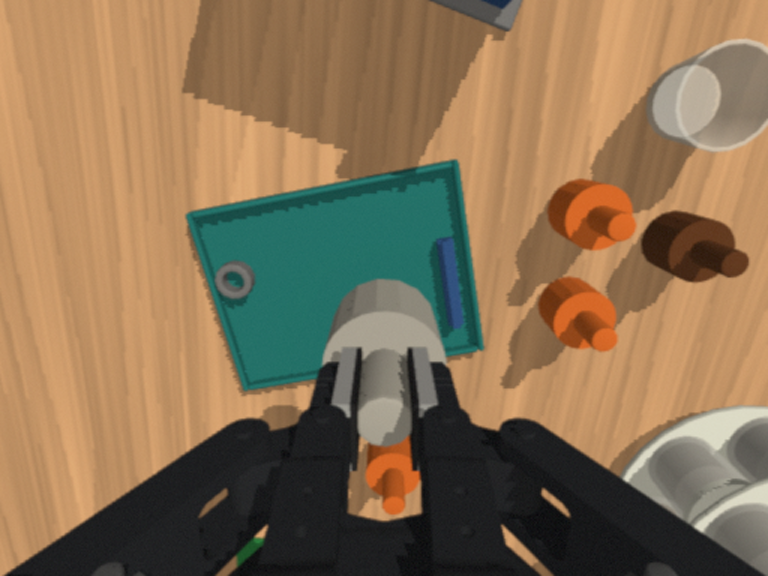

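```bash
python3 - <<'E'
from h import *
import pickle
s,d=pickle.load(open('w5.pkl','rb'));T=d['T_tool_cam'];K=d['mtx']
for v in (370,371): print(bp(K,T[:3,:3],T[:3,3],384/1.5-.17,v/1.5-.17,176))
print(bp(K,T[:3,:3],T[:3,3],384/1.5-.17,421/1.5-.17,144))
E
python3 -m jog '[[[0.0035,-0.05,0],[0,0,0]],[[0.007,-0.1,0],[0,0,0]],[[0.0105,-0.15,0],[0,0,0]],[[0.014,-0.2,0],[0,0,0]],[[0.0172,-0.2494,0],[0,0,0]],[[0.0172,-0.2494,0],[0,0,0]],[[0.0172,-0.2494,0],[0,0,0]],[[0.0172,-0.2494,0],[0,0,0]]]' && python3 - <<'E'
from rig import manip
from h import *
import cv2,pickle
print(rel([548.2,42.8,316.5])); s=manip.observe(); d=manip.get_image('wrist')
pickle.dump((s,d),open('w6.pkl','wb'))
cv2.imwrite('pics/w6.png',cv2.resize(d['pixels'][:,:,::-1],None,fx=1.5,fy=1.5,interpolation=cv2.INTER_CUBIC))
for n,(x0,x1,y0,y1) in {'scene':(190,340,110,230),'top':(190,310,140,230)}.items():
    cv2.imwrite(f'pics/{n}6.png',cv2.resize(manip.get_image(n)['pixels'][y0:y1,x0:x1,::-1],None,fx=5,fy=5,interpolation=cv2.INTER_CUBIC))
E
```

```text
[ -1.88267669   1.80795769 176.        ]
[ -1.88262895   2.21656187 176.        ]
[ -1.87891193   0.47587833 144.        ]
time_s: 6.9
eef_pos: [548.3, 40.5, 369.3]
eef_rot: [0.001, 0.999, 0.037, -0.001]
contact_force: [0.1, -0.1, -0.7]
opening: 15.4
(array([548.3,  40.5, 369.3]), array([ 0.0001, -0.0023,  0.0528]), 'yaw', np.float64(4.28), 'axis', array([-0.001 , -0.0013, -1.    ]), array([ 0.09, -0.12, -0.71]), 15.421129816334842)
```

View pics/w6.png

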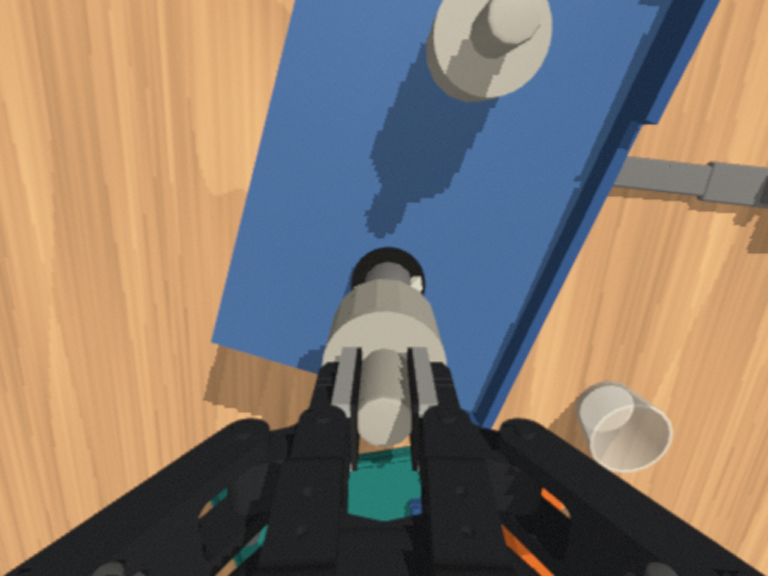

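View pics/scene6.png

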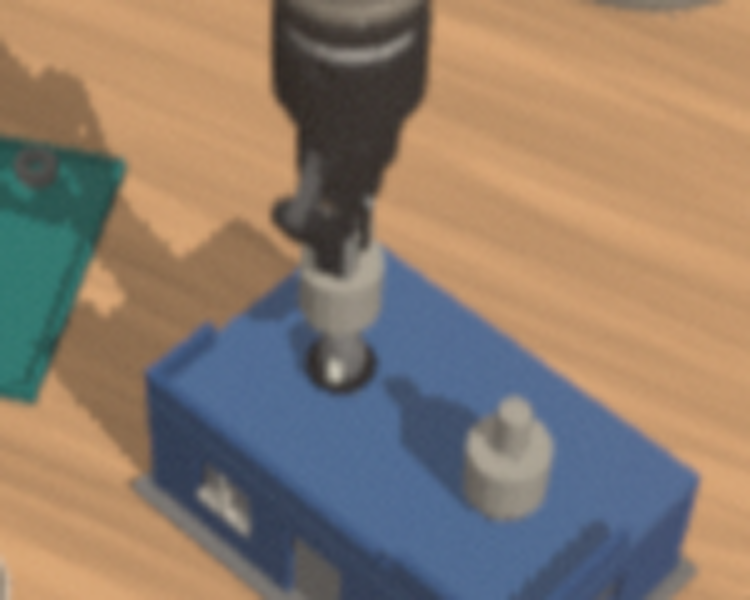

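View pics/top6.png

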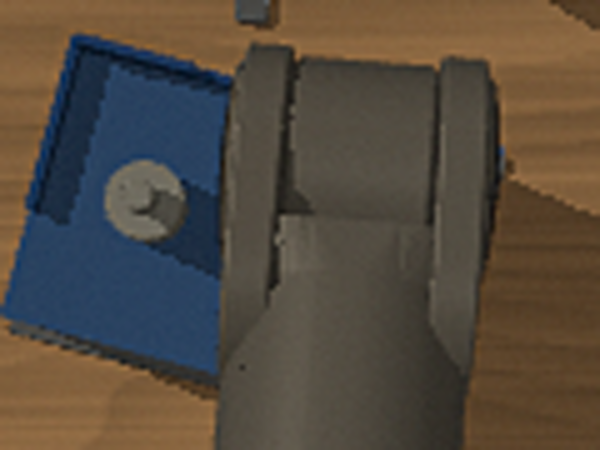

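The wrist view shows the seal disc at about (388,283) behind the held cap, whose skirt spans 322 to 446. In the scene view the cap hangs just above the stub. I'll measure both in an enlarged crop.

```bash
python3 - <<'E'
import pickle,cv2
s,d=pickle.load(open('w6.pkl','rb'))
cv2.imwrite('pics/w6c.png',cv2.resize(d['pixels'][155:305,200:310,::-1],None,fx=4,fy=4,interpolation=cv2.INTER_CUBIC))
cv2.imwrite('pics/w6d.png',cv2.resize(d['pixels'][155:225,215:300,::-1],None,fx=8,fy=8,interpolation=cv2.INTER_CUBIC))
E
```

```text
(no output)
```

View pics/w6c.png

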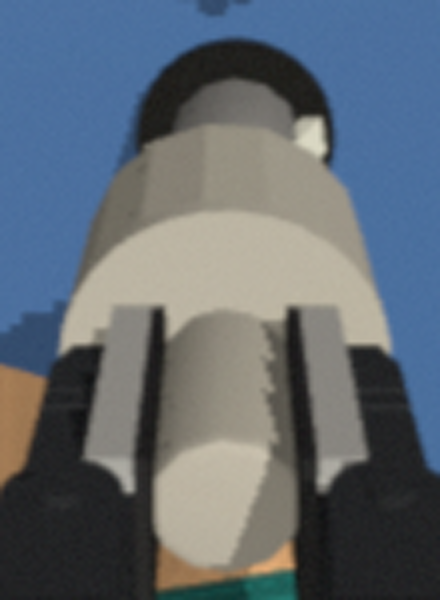

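View pics/w6d.png

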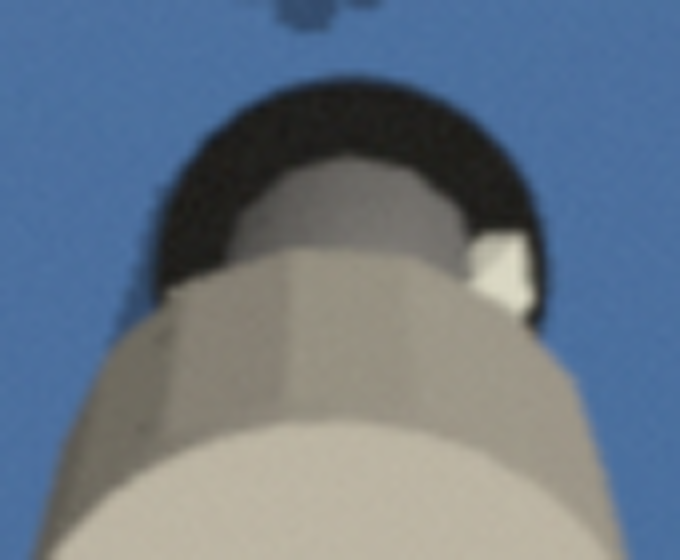

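```bash
python3 - <<'E'
import pickle,numpy as np
from h import *
from scipy.optimize import least_squares
s,d=pickle.load(open('w6.pkl','rb'));T=d['T_tool_cam'];K=d['mtx']
def proj(P):
    c=(P-T[:3,3])@T[:3,:3]; return np.c_[K[0,0]*c[:,0]/-c[:,2]+K[0,2],K[1,1]*-c[:,1]/-c[:,2]+K[1,2]]
a=np.linspace(0,2*np.pi,721)
def ext(x,y,z,r):
    p=proj(np.c_[x+r*np.cos(a),y+r*np.sin(a),0*a+z]); return np.array([p[:,0].min(),p[:,0].max(),p[:,1].min(),p[:,1].max()])
A=lambda v,o:(v+.5)/4-.5+o
B=lambda v,o:(v+.5)/8-.5+o
sk=np.array([A(62,200),A(390,200),A(211,155)])
kn=np.array([A(153,200),A(298,200),A(440,155),A(568,155)])
mo=B(248,155)
f=lambda q:np.r_[ext(q[0],q[1],q[2],22)[:3]-sk]
q=least_squares(f,[0,0,176]).x; print('skirt',q,f(q))
g=lambda q:ext(q[0],q[1],q[2],9)-kn
k=least_squares(g,[0,0,144]).x; print('knob',k,g(k))
m=least_squares(lambda y:ext(q[0],y[0],q[2]+36,22)[2]-mo,[0]).x; print('mouth y',m, 'given skirt z; with z=212:',least_squares(lambda y:ext(q[0],y[0],212,22)[2]-mo,[0]).x)
se=np.array([B(157,215),B(547,215),B(74,155)])
for z in(258.5,259.5,260.5):
  e=least_squares(lambda p:ext(p[0],p[1],z,p[2])[:3]-se,[0,0,20]).x; print('seal',z,e)
# w1 check
s,d=pickle.load(open('w1.pkl','rb'))
C=lambda v,o:(v+.5)/9-.5+o
se=np.array([C(84,225),C(497,225),C(74,155),C(485,155)])
e=least_squares(lambda p:ext(p[0],p[1],275.3,p[2])-se,[0,0,20]).x; print('w1 seal',e)
E
```

```text
skirt [ -1.72208742   0.41587798 174.7856877 ] [-8.52651283e-14 -5.68434189e-13 -1.98951966e-13]
knob [ -1.79447084   9.57761265 156.30123247] [-0.29619559  0.29620584  0.34199728 -0.35548311]
mouth y [0.4963204] given skirt z; with z=212: [0.89728168]
seal 258.5 [ 0.28029146 -4.12025649 19.37641641]
seal 259.5 [ 0.28975411 -3.7829052  19.46155989]
seal 260.5 [ 0.29921675 -3.4455539  19.54670338]
w1 seal [-1.03769985  0.32271079 20.00469465]
```

```bash
python3 - <<'E'
from h import *
K,M=C['scene']
def pr(p):
    c=M[:,:3]@np.array(p)+M[:,3]; return ((np.array([K[0,0]*c[0]/-c[2]+K[0,2],-K[1,1]*c[1]/-c[2]+K[1,2]])-[190,110]+.5)*5-.5).round(1)
for p in([548.2,42.8,100.],[548.2,42.8,109.5],[548.2,42.8,133],[548.2,42.8,157],[548.2,42.8,193],[548.2,46.8,157],[550.2,42.8,157]): print(p,pr(p))
print(pr([579.5,158.9,104.5]),pr([579.5,158.9,172.5]))
E
python3 - <<'E'
import cv2
a=cv2.imread('pics/scene6.png')[200:430,230:450]
cv2.imwrite('pics/scene6c.png',cv2.resize(a,None,fx=2.6,fy=2.6))
E
```

```text
[548.2, 42.8, 100.0] [342.7 369.7]
[548.2, 42.8, 109.5] [343.1 359.4]
[548.2, 42.8, 133] [344.1 333.3]
[548.2, 42.8, 157] [345.1 305.9]
[548.2, 42.8, 193] [346.8 262.9]
[548.2, 46.8, 157] [351.6 308.7]
[550.2, 42.8, 157] [343.4 308.4]
[505.  488.8] [516.  414.4]
```

View pics/scene6c.png

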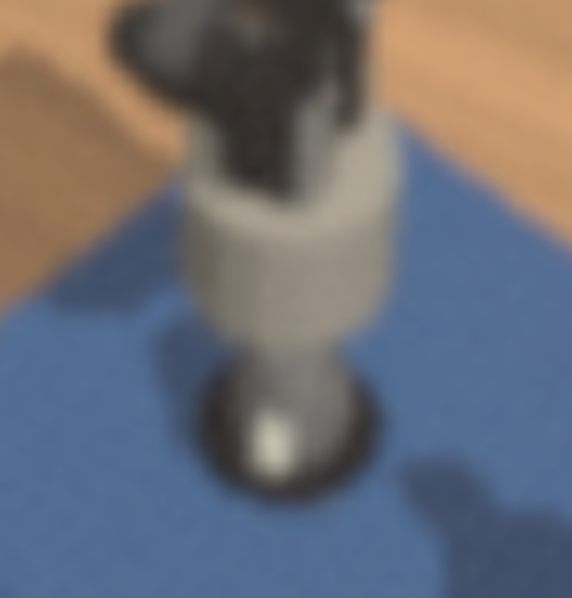

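```bash
python3 -m jog '[[[0.002,-0.0028,0.006],[0,0,0]],[[0.002,-0.0028,0.012],[0,0,0]],[[0.002,-0.0028,0.012],[0,0,0]],[[0.002,-0.0028,0.012],[0,0,0]]]' && python3 - <<'E'
from rig import manip
from h import *
import cv2,pickle
print(rel([548.2,42.8,316.5])); s=manip.observe(); d=manip.get_image('wrist')
pickle.dump((s,d),open('w7.pkl','wb'))
cv2.imwrite('pics/w7.png',cv2.resize(d['pixels'][155:225,215:300,::-1],None,fx=8,fy=8,interpolation=cv2.INTER_CUBIC))
cv2.imwrite('pics/w7b.png',cv2.resize(d['pixels'][0:75,275:365,::-1],None,fx=8,fy=8,interpolation=cv2.INTER_CUBIC))
cv2.imwrite('pics/scene7.png',cv2.resize(manip.get_image('scene')['pixels'][150:196,236:280,::-1],None,fx=13,fy=13,interpolation=cv2.INTER_CUBIC))
E
```

```text
time_s: 7.55
eef_pos: [550.3, 45.5, 357.7]
eef_rot: [0.0, 0.999, 0.039, -0.0]
contact_force: [-0.4, 0.5, -0.6]
opening: 15.6
(array([550.3,  45.5, 357.7]), array([-0.0023,  0.0025,  0.0412]), 'yaw', np.float64(4.47), 'axis', array([-1.e-04, -1.e-04, -1.e+00]), array([-0.41,  0.53, -0.63]), 15.643390935580651)
```

View pics/w7.png

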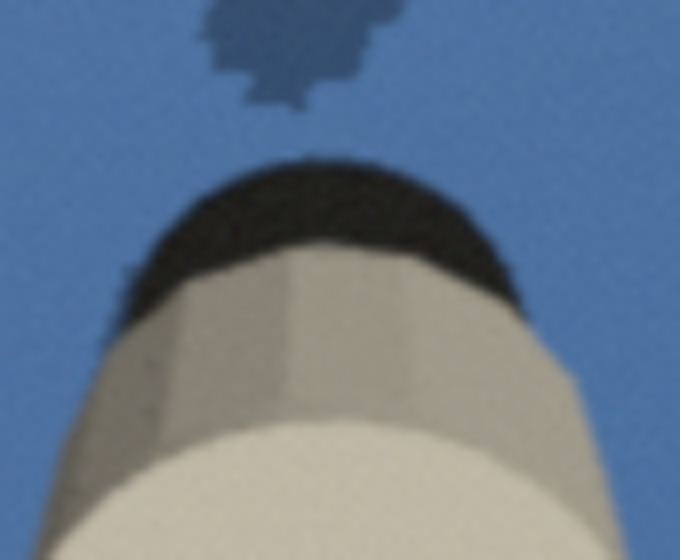

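View pics/scene7.png

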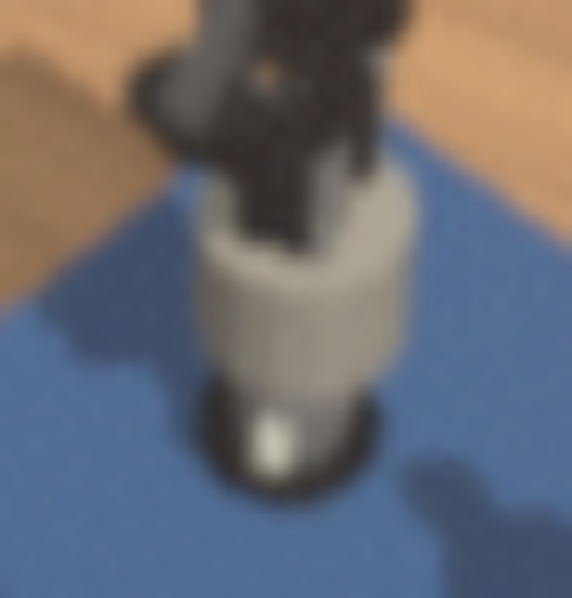

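View pics/w7b.png

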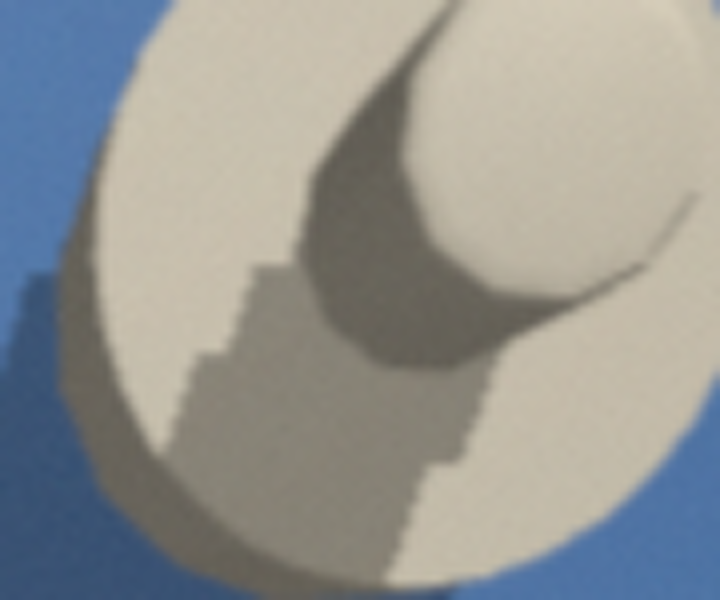

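```bash
cat >> h.py <<'E'
import pickle
a_=np.linspace(0,2*np.pi,721)
def wproj(P):
    d=pickle.load(open('w1.pkl','rb'))[1];T=d['T_tool_cam'];K=d['mtx']
    c=(P-T[:3,3])@T[:3,:3]; return np.c_[K[0,0]*c[:,0]/-c[:,2]+K[0,2],-K[1,1]*c[:,1]/-c[:,2]+K[1,2]]
def circ(x,y,z,r): return wproj(np.c_[x+r*np.cos(a_),y+r*np.sin(a_),0*a_+z])
def arcfit(pts,z,r):
    from scipy.optimize import least_squares
    pts=np.array(pts,float)
    def f(p):
        c=circ(p[0],p[1],z,r); m=c.mean(0); D=np.linalg.norm(c[None]-pts[:,None],axis=2)
        i=D.argmin(1); sg=np.sign(np.linalg.norm(pts-m,axis=1)-np.linalg.norm(c[i]-m,axis=1)); return sg*D.min(1)
    o=least_squares(f,[0,0],diff_step=1e-2,x_scale=1); return o.x.round(2),np.abs(o.fun).max().round(2)
E
python3 - <<'E'
from h import *
g=lambda L:[((x+.5)/8+214.5,(y+.5)/8+154.5) for x,y in L]
for z in(247.5,248.5): print('w7 seal',arcfit(g([(127,310),(160,240),(215,188),(270,165),(330,157),(400,171),(455,205),(500,260),(520,305)]),z,20))
for z in(259.5,260.5):print('w6 seal',arcfit(g([(157,290),(165,225),(210,140),(280,88),(352,74),(430,92),(490,137),(532,200),(547,270)]),z,20))
print('w7 skirt',arcfit(g([(50,555),(120,487),(180,452),(240,430),(330,420),(420,430),(500,465),(560,500),(618,550)]),175.5,22))
print('w7 mouth',arcfit(g([(125,330),(185,285),(285,250),(330,246),(415,257),(520,315)]),211.5,22))
E
```

```text
w7 seal (array([-2.49,  2.02]), np.float64(0.72))
w7 seal (array([-2.54,  2.25]), np.float64(0.72))
w6 seal (array([ 0.25, -2.71]), np.float64(0.96))
w6 seal (array([ 0.28, -2.53]), np.float64(0.88))
w7 skirt (array([-1.69,  0.39]), np.float64(1.14))
w7 mouth (array([-1.86,  0.51]), np.float64(0.22))
```

```bash
python3 -m jog '[[[-0.0007,0.002,0],[0,0,0]],[[-0.0007,0.002,0.004],[0,0,0]],[[-0.0007,0.002,0.008],[0,0,0]],[[-0.0007,0.002,0.008],[0,0,0]],[[-0.0007,0.002,0.008],[0,0,0]]]' && python3 - <<'E'
from rig import manip
from h import *
import cv2,pickle
print(rel([548.2,42.8,316.5])); s=manip.observe(); d=manip.get_image('wrist')
pickle.dump((s,d),open('w8.pkl','wb'))
cv2.imwrite('pics/w8.png',cv2.resize(d['pixels'][155:225,215:300,::-1],None,fx=8,fy=8,interpolation=cv2.INTER_CUBIC))
cv2.imwrite('pics/scene8.png',cv2.resize(manip.get_image('scene')['pixels'][150:196,236:280,::-1],None,fx=13,fy=13,interpolation=cv2.INTER_CUBIC))
E
```

```text
time_s: 8.28
eef_pos: [549.8, 43.5, 349.8]
eef_rot: [-0.0, 0.999, 0.039, 0.0]
contact_force: [-0.1, -0.6, 0.1]
opening: 15.8
(array([549.8,  43.5, 349.8]), array([-0.0016,  0.0006,  0.0333]), 'yaw', np.float64(4.48), 'axis', array([ 0.,  0., -1.]), array([-0.09, -0.65,  0.08]), 15.811106861239603)
```

View pics/w8.png

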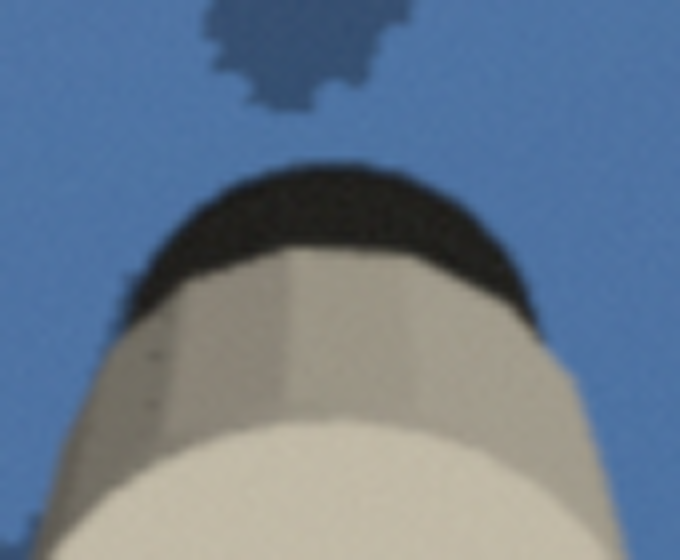

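View pics/scene8.png

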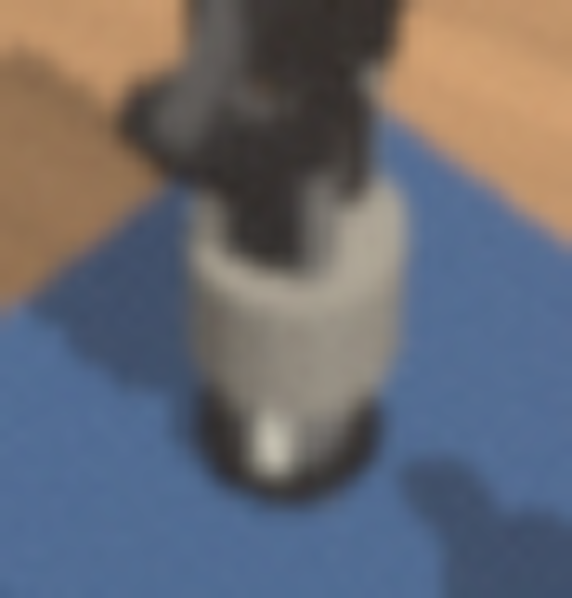

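```bash
python3 - <<'E'
from h import *
g=lambda L:[((x+.5)/8+214.5,(y+.5)/8+154.5) for x,y in L]
for z in(239.8,240.8): print('w8 seal',arcfit(g([(130,312),(160,250),(210,197),(270,169),(330,161),(400,173),(455,203),(505,253),(538,320)]),z,20))
print('mouth',arcfit(g([(125,330),(185,287),(285,250),(330,246),(415,257),(535,325)]),211.5,22))
E
```

```text
w8 seal (array([-1.77,  0.14]), np.float64(0.8))
w8 seal (array([-1.77,  0.41]), np.float64(0.73))
mouth (array([-1.65,  0.47]), np.float64(0.4))
```

```bash
python3 -m jog '[[[0,0,0.004],[0,0,0]],[[0,0,0.008],[0,0,0]],[[0,0,0.012],[0,0,0]],[[0,0,0.014],[0,0,0]],[[0,0,0.014],[0,0,0]]]' && python3 -m jog '[[[0,0,0.002],[0,0,0]],[[0,0,0.004],[0,0,0]],[[0,0,0.004],[0,0,0]]]'
```

```text
time_s: 9.0
eef_pos: [549.7, 43.4, 335.6]
eef_rot: [0.0, 0.999, 0.039, -0.0]
contact_force: [-0.3, -0.0, -0.3]
opening: 16.0
time_s: 9.38
eef_pos: [549.7, 43.4, 331.8]
eef_rot: [0.0, 0.999, 0.039, 0.0]
contact_force: [0.1, -0.2, -0.6]
opening: 15.7
```

```bash
python3 -m jog '[[[0,0,0.001],[0,0,0]],[[0,0,0.002],[0,0,0]],[[0,0,0.003],[0,0,0]],[[0,0,0.003],[0,0,0]]]' && python3 -m jog '[[[0,0,0.001],[0,0,0]],[[0,0,0.002],[0,0,0]],[[0,0,0.003],[0,0,0]]]' && python3 -m jog '[[[0,0,0.001],[0,0,0]],[[0,0,0.002],[0,0,0]]]'
```

```text
time_s: 9.88
eef_pos: [550.0, 43.3, 329.3]
eef_rot: [-0.0, 0.999, 0.039, 0.001]
contact_force: [-1.2, -0.1, 5.7]
opening: 15.1
time_s: 10.25
eef_pos: [550.1, 43.3, 326.8]
eef_rot: [-0.0, 0.999, 0.039, 0.001]
contact_force: [-0.4, -0.9, 8.2]
opening: 15.7
time_s: 10.5
eef_pos: [550.2, 43.2, 325.2]
eef_rot: [-0.0, 0.999, 0.039, 0.001]
contact_force: [-1.5, 0.3, 8.2]
opening: 15.5
```

```bash
python3 -m jog '[[[0,0,0.001],[0,0,0]],[[0,0,0.002],[0,0,0]]]' && python3 -m jog '[[[0,0,0.001],[0,0,0]],[[0,0,0.002],[0,0,0]]]' && python3 -m jog '[[[0,0,0.001],[0,0,0]],[[0,0,0.002],[0,0,0]]]'&& python3 -m jog '[[[0,0,0.001],[0,0,0]],[[0,0,0.002],[0,0,0]]]'
```

```text
time_s: 10.75
eef_pos: [549.2, 43.6, 320.7]
eef_rot: [0.0, 0.999, 0.039, -0.001]
contact_force: [-1.3, -0.2, 1.6]
opening: 15.7
time_s: 11.0
eef_pos: [549.4, 43.5, 319.7]
eef_rot: [-0.0, 0.999, 0.039, -0.001]
contact_force: [-2.8, -0.3, 4.3]
opening: 15.8
time_s: 11.25
eef_pos: [549.5, 43.5, 318.0]
eef_rot: [-0.0, 0.999, 0.039, -0.0]
contact_force: [-3.4, 0.7, 6.1]
opening: 15.6
time_s: 11.5
eef_pos: [549.5, 43.5, 316.5]
eef_rot: [-0.0, 0.999, 0.039, -0.0]
contact_force: [-3.8, 0.2, 7.6]
opening: 15.6
```

```bash
python3 -m jog '[[[0,0,0.001],[0,0,0]],[[0,0,0.001],[0,0,0]]]' && python3 -m jog '[[[0,0,0.001],[0,0,0]],[[0,0,0.001],[0,0,0]]]' && python3 -m jog '[[[0,0,0.001],[0,0,0]],[[0,0,0.001],[0,0,0]]]'
```

```text
time_s: 11.75
eef_pos: [549.5, 43.4, 315.9]
eef_rot: [-0.0, 0.999, 0.039, -0.0]
contact_force: [-5.4, 0.6, 8.7]
opening: 15.9
time_s: 12.0
eef_pos: [549.5, 43.3, 315.7]
eef_rot: [-0.001, 0.999, 0.039, -0.0]
contact_force: [-5.7, 0.7, 14.0]
opening: 15.3
time_s: 12.25
eef_pos: [549.5, 43.2, 315.6]
eef_rot: [-0.001, 0.999, 0.039, 0.0]
contact_force: [-7.9, 0.3, 17.3]
opening: 15.5
```

```bash
python3 -m jog '[[[-0.001,0,0.0007],[0,0,0]],[[-0.001,0,0.0007],[0,0,0]],[[-0.001,0,0.0007],[0,0,0]],[[-0.001,0,0.0007],[0,0,0]]]' && python3 - <<'E'
from rig import manip
from h import *
import cv2,pickle
d=manip.get_image('wrist'); s=manip.observe(); print(s['eef_pos'],s['contact_force'],s['torque'])
cv2.imwrite('pics/w9.png',cv2.resize(d['pixels'][155:305,200:310,::-1],None,fx=4,fy=4,interpolation=cv2.INTER_CUBIC))
cv2.imwrite('pics/scene9.png',cv2.resize(manip.get_image('scene')['pixels'][130:230,200:330,::-1],None,fx=6,fy=6,interpolation=cv2.INTER_CUBIC))
E
```

```text
time_s: 12.75
eef_pos: [549.0, 43.2, 315.6]
eef_rot: [-0.001, 0.999, 0.039, 0.001]
contact_force: [-6.4, 0.7, 19.2]
opening: 15.9
[548.99991687  43.18477643 315.59476096] [-6.56805856 -0.03196049 19.30844968] [0.04862205 1.88277576 0.01615898]
```

View pics/w9.png

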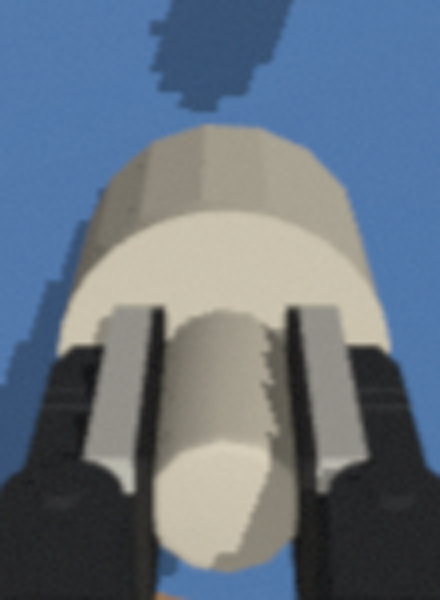

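View pics/scene9.png

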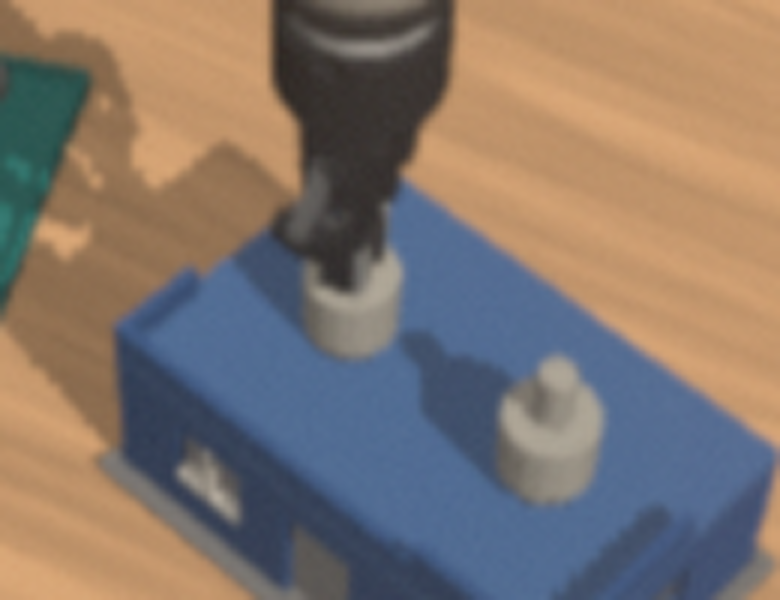

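The cap hasn't slipped in the grip, since it sits where it did in the earlier wrist crop. It looks as far down as the fitted cap, and the push holds steady at 19 N with no further travel, so I'm handing the job in.

```bash
python3 -c "
from rig import manip
print(manip.finish_job()); s=manip.observe(); print(s['time_s'],s['eef_pos'],s['contact_force'])"
```

```text
the job is handed in; nothing more can be done
None
the job is handed in; nothing more can be done
```

The loose cap is on the bare stub (stub a), clicked and pressed fully down. I handed the job in at about 12.9 s with the gripper still holding and pushing it; no verdict is reported.

- **Grasp:** I gripped the cap by its knob at 90 N. It looked the same in the grip before and after pressing, so it didn't slip.
- **Click:** The upward force was about 8 N against the catches, then dropped to 1.6 N when they clicked.
- **Seal:** The force then climbed steadily over the seal. At a TCP height of about 315.6 mm it rose from 9 to 19 N with almost no further travel, so the seal is on its hard stop. The mouth's edge works out at about 104 mm above the counter, against the expected 104.5 mm, which is within the reading noise.
- **Disagreements:** Before the push, the wrist and scene cameras differed by 1 to 2 mm on alignment, so I mostly followed the wrist camera. A sideways push of about 6.5 N in -x remained at the end; a small shift only partly eased it.
- **Other things:** I didn't touch anything else. The last close-ups show the house and fitted cap in place but not the whole counter.

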